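# Hold a brooder lamp in the spring-return bayonet tester

## Task

Two brooder lamps wait in the grey holders; take the one with the amber lens and check it in the blue lamp tester: put it base down into the socket with its two pins in the two gaps, push it all the way in against the spring, then twist it a quarter turn clockwise (seen from above) as far as it goes. The socket springs back when let go, so finish with the lamp still gripped and held upright, pushed fully in and fully turned. Leave the other lamp in its holder and everything else where it lies.

Things in the scene. Friction and masses are not known exactly. Their poses are not given: they have to be found in the camera images.
- lamp_amber: The lamp to test, 82 mm tall, about 0.13 kg, upright in a holder. Origin: centre of the lower end of its brass base; z up. Base 31 mm wide, 26 mm long, lowest 4.5 mm tapered to 23 mm; then a white flange 54 mm wide (26 to 30 mm up), an aluminium head (30 to 69 mm) and an amber dome lens 31 mm wide (69 to 82 mm). A half turn about z gives the same lamp.
- amber_grip (a point): On the amber lamp's axis, 55 mm above its origin, amid the head: where to grip. The head is 42 mm (x) by 36 mm (y); grip across the flat faces that look to the lamp's +y and -y, 36 mm apart. Axes as the lamp.
- amber_pins (a point): On the amber lamp's axis, 7 mm above its origin, level with the centres of the two bayonet pins: round steel, 5 mm thick, sticking out along the lamp's +x and -x to 20.5 mm from the axis. Two yellow dashes on top of the head, beside the lens, lie right above the pins. Axes as the lamp.
- lamp_white: The other lamp, alike in all but its white lens; stays in its holder. Same axes and sizes.
- holder_1: Grey round cup holder, fixed to the bench, 86 mm wide at the foot, 34 mm high, bore 45 mm wide; a lamp hangs in it by its flange, the lamp's origin 8 mm above the bench. Origin: centre of its underside. Holds the amber lamp, at any yaw; whether it stands nearer the tester than the other holder changes.
- holder_2: The second grey holder, same as holder_1; holds the white lamp.
- tester: Blue lamp tester, fixed: enclosure 150 mm (x) by 112 mm (y), deck 32 mm high, with a round upright socket in its middle, 68 mm wide outside, open to the top. Origin: centre of the underside, on the socket's axis; z up. A lamp goes in with its x axis along the tester's x axis, either way round, within about 0.1 rad.
- socket_mouth (a point): Centre of the socket's mouth, level with the top of its white lip, 71.5 mm above the bench. Lip 8 mm thick, bore 35 mm, with two gaps about 13 mm wide on the tester's +x and -x side (yellow dashes beside them) where alone the pins pass. It blocks turning until the lamp is pushed in over 6 mm; once turned, the pins are under the lip.
- seat (a point): Where the centre of the sprung seat in the socket is when free, 60 mm above the bench (a fixed point): the lamp's origin is here when its base has just landed on the seat, and 10 mm lower when fully in. The pins drop between the seat's brass dogs, 9 mm apart, so the seat follows the lamp's turning with up to 0.11 rad of play.
- press (a joint): Depth to which the sprung seat is pushed down, m: 0 free, 0.010 fully in (hard stop). Spring pushes up with 4.2 N at 0, 11.2 N at 0.010.
- turn (a joint): Turn of the sprung seat, rad, growing clockwise seen from above: 0 free, 1.5 fully turned (hard stop). A spring turns it back with 0.02 N m at 0, 0.14 N m at 1.5.
- syringe_10: Oral syringe, white, 30x127x16 mm, lying along its y axis, loose bystander; origin centre of the underside.
- cup_b: Small clear plastic cup, 64 mm wide, 36 mm high, loose bystander; origin centre of the underside.
- feed_lid_b: Green jar lid used as feed dish, 96 mm wide, 17 mm high, loose bystander; origin centre of the underside.
Things that resemble listed ones, but are neither listed nor needed, are in the scene too. Leave any purple look-alike of the lamp_amber alone.

How it is judged:
On the way, in this order (a step that is already met when the one before it is completed fails the run):
1. the amber lamp is lifted clear of its holder (height (world z) of lamp_amber above 0.045 m and contact force between the fingers and lamp_amber above 1 N), for 0.1 s.
2. the amber lamp is pushed into the socket with its pins in the gaps, not yet turned far (value of joint press above 0.006 m and value of joint turn below 1 rad and horizontal distance between lamp_amber and tester below 0.005 m and contact force between lamp_amber and tester above 2 N), for 0.1 s.
At the end, for the whole second after the job is handed in: The fingers still hold the amber lamp (over 2 N), upright within 0.1 rad and within 5 mm of the socket's axis, pressing on the seat with over 3 N: seat pushed down more than 7.5 of 10 mm and turned more than 1.3 of 1.5 rad, lamp at rest; the white lamp still sits in its holder (value of joint press above 0.0075 m and value of joint turn above 1.3 rad and horizontal distance between lamp_amber and tester below 0.005 m and z of lamp_amber in the frame of tester below 0.0535 m and angle between lamp_amber's own z axis and vertical below 0.1 rad and angle between the x axis of lamp_amber and the x axis of tester, either way round above 1.2 rad and contact force between lamp_amber and tester above 3 N and contact force between the fingers and lamp_amber above 2 N and linear speed of lamp_amber below 0.02 m/s and horizontal distance between lamp_white and holder_2 below 0.01 m and height (world z) of lamp_white below 0.02 m); the arm keeps its last pose, push and grip.
It fails at once if the white lamp is taken out or knocked (distance of lamp_white from where it was at the start of the episode above 0.02 m).
It fails at once if the syringe is displaced by over 3 cm (distance of syringe_10 from where it was at the start of the episode above 0.03 m).
It fails at once if the cup is displaced by over 3 cm (distance of cup_b from where it was at the start of the episode above 0.03 m).
It fails at once if the feed lid is displaced by over 3 cm (distance of feed_lid_b from where it was at the start of the episode above 0.03 m).
It also fails if it takes over 40 s, if anything falls off the work surface, if the arm or the gripper's body presses on something with over 40 N, if the wrist force passes 120 N, or if a joint passes its speed limit or range.

## Robot

A 6-joint arm with a two-finger parallel gripper is mounted at the origin on a cart in front of the work surface, level with it; the furniture and walls round the work are solid. World frame = base frame: x ahead of the robot, y to its left, z up, the work surface at z = 0. Lengths are in m, angles in rad, forces in N, time in s.
With the tool pointing down it reaches from about 0.375 to 0.9 m from the base axis. Payload 3.1 kg.
Tool frame: the origin (TCP) lies midway between the tips of the shut fingers; the grasp point (between the pads) lies 19 mm behind it; z points along the fingers, y is the line along which they close (so a half turn about z gives the same grasp; the last joint's range is limited). The gripper opens to 87 mm and grips with 3 to 60 N. Pads are 19 mm wide; open, the fingers measure 117 mm over their backs; the gripper's body (75 mm by 190 mm) begins 51 mm behind the grasp point.
Start: joints at [1.03, 0.527, 1.433, -0, 1.181, -0.178], TCP at [0.222, 0.584, 0.223] pointing down, gripper open.
Joint ranges: [-3.08, 3.08], [-0.75, 2.2], [0.22, 2.44], [-1.43, 4.57], [0, 2.65], [-2.85, 2.85]. Speed limits (rad/s): [2.79, 2.79, 3.14, 3.14, 3.14, 3.14].

## Interface

Orientations are given as a rotation vector (axis times angle).
In Python, from cell import robot gives the robot as it stands.
- The arm moves only by the shell command python3 -m handwheel 'ROWS' [FORCE]. ROWS is text: rows parted by semicolons, each of 7 numbers parted by spaces: the shift along the tool's x, y, z in mm, then the turn, a rotation vector about the tool's x, y, z in degrees, then the opening in per cent of the stroke, from 0 (shut) to 100 (fully open). A call has 1 to 5 rows; each row is the pose to reach, as a shift and turn from the pose commanded when the call began, along the tool's axes at that moment; what a row does not reach only later rows make up. A row lasts 1/12 s, in which the tool goes at most 41.7 mm and 7.16 degrees, less where a joint would pass 70% of its speed; a pose out of reach is approached as far as the arm can. A call with a gripper value outside its range is refused whole. The fingers move at their own pace and stop on an object; FORCE is the grip in N (left out, the last holds). Time passes only in rows, so rows that repeat a pose let the fingers close. It gives the time, the measured TCP pose, the force, the opening and the grip force at its end, in the units of the state.
- robot.get_obs(): the state, without advancing time (a new reading comes with each control period).
- robot.camera(name): name is "scene" or "top" or "wrist"; returns the picture (400x640x3 uint8, red, green, blue); there is no depth.
- robot.get_calibration(name): a dict with "fx", "fy", "cx", "cy" (pixels), "k1" (the pictures are not rectified: a ray, as slopes to the right and down, at radius r is drawn at 1 + k1 r^2 times it, then the intrinsics apply), "R" (3x3) and "t" (3): a world point X has camera coordinates R X + t. Camera axes: x right, y down, z forward; pixel columns grow to the right and rows downward; lengths in m; the calibration is good to about 2 mm. A picture is of the moment at which its call begins: read the wrist's pose just before it. get_calibration takes no time and is no camera call; for the wrist camera it gives the pose at the moment of the call.
- robot.hand_in(): hands the job in; it is judged then, once.
The state is a dict: "time": time; "qpos": joint angles; "qd": joint speeds; "joint_efforts": joint torques, N m; "tool_pos": TCP position; "tcp_rot": TCP orientation; "wrist_force": force on the tool from outside, world axes, zero at the start; "ft_torque": the same for the moment, N m; "opening": finger opening in m; "finger_force": force on a finger pad.
Only numpy, scipy, OpenCV 4.12 (cv2) and the standard library are available. Lean on these libraries where they do the work, as an engineer would, in place of code of your own. Each camera call takes 0.05 s, during which the arm holds its last target. There are 200 camera calls.

## Working session

There is one attempt and no reset: what is moved stays moved. The work goes in short steps, Python scripts to look and compute and a shell command to move; the robot and the scene stay as the last step left them, time stands still between calls to the robot, and variables do not carry over. Pictures are saved under pics/ and viewed, at most 10 in all, crops included, and the job is handed in when it is done.

```bash
ls; mkdir -p pics
python3 - <<'E'
from cell import robot
import cv2
for n in("top","scene"):
    cv2.imwrite(f"pics/{n}0.png",robot.camera(n)[:,:,::-1])
    c=robot.get_calibration(n);print(n,c)
o=robot.get_obs();print(o)
E
```

```text
pics
top {'fx': 366.6192521396221, 'fy': 366.6192521396221, 'cx': 331.2785727890805, 'cy': 194.69236777432366, 'k1': -0.014628859282328717, 'R': array([[ 0.01162482, -0.99990838, -0.00693538],
       [-0.98685699, -0.01035456, -0.16126394],
       [ 0.16117735,  0.00871889, -0.98688695]]), 't': array([-0.03206755,  0.48548285,  0.91501849])}
scene {'fx': 398.784720479529, 'fy': 398.784720479529, 'cx': 318.1331455186041, 'cy': 200.35407564604006, 'k1': 0.00896696263561561, 'R': array([[ 0.47228739, -0.88140362, -0.00850131],
       [-0.46205167, -0.23934725, -0.85394446],
       [ 0.75063498,  0.40723525, -0.52029471]]), 't': array([-0.24485351,  0.28104941,  0.74000056])}
{'time': 0.1, 'qpos': array([ 1.02953347e+00,  5.28334104e-01,  1.43370752e+00, -4.12958706e-06,
        1.18142240e+00, -1.78493413e-01]), 'qd': array([-0.00102682, -0.0012772 , -0.00477437,  0.00139983, -0.00076734,
       -0.00124988]), 'joint_efforts': array([ 5.59647615e-04, -4.40984881e+01, -1.77151161e+01,  6.35221833e-02,
        5.33227343e-02, -3.61978505e-05]), 'tool_pos': array([0.22143162, 0.58378841, 0.22171472]), 'tcp_rot': array([-5.66596519e-01, -3.08940890e+00,  2.75277368e-03]), 'wrist_force': array([-0.24055361, -0.32147925,  0.14397458]), 'ft_torque': array([-0.00273781,  0.00444137,  0.03088656]), 'finger_force': 0.0, 'opening': 0.08691623100107539}
```

View pics/top0.png

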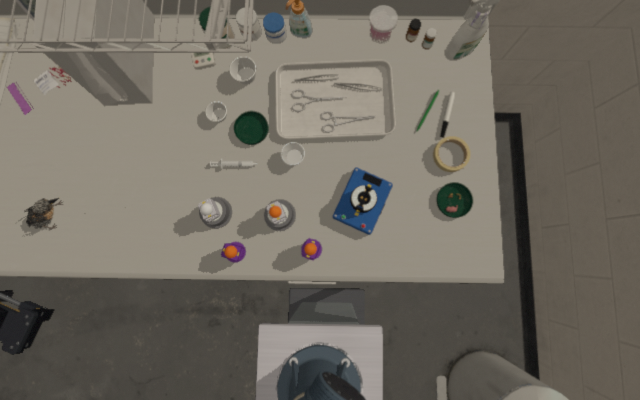

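View pics/scene0.png

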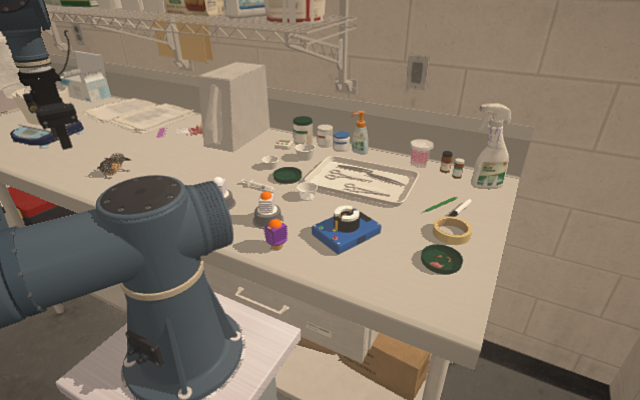

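The top view shows the amber lamp at about (276,212), the white lamp at (209,210), the tester socket at (363,198), and purple look-alikes at (234,252) and (312,250). Next I'll measure positions.

```bash
cat > h.py <<'E'
import numpy as np,cv2
from cell import robot
def K(c): return np.array([[c['fx'],0,c['cx']],[0,c['fy'],c['cy']],[0,0,1.]])
def ray(c,p):
    u=cv2.undistortPoints(np.array([[p]],float),K(c),np.array([c['k1'],0,0,0.]))[0,0]
    return -c['R'].T@c['t'], c['R'].T@np.array([u[0],u[1],1])
def plane(c,p,z):
    o,d=ray(c,p); return (o+d*(z-o[2])/d[2])
def proj(c,X):
    r,_=cv2.Rodrigues(c['R']); return cv2.projectPoints(np.array(X,float).reshape(-1,1,3),r,c['t'],K(c),np.array([c['k1'],0,0,0.]))[0][:,0]
def blobs(m,amin=5):
    n,l,s,ce=cv2.connectedComponentsWithStats(m.astype(np.uint8))
    return [(s[i,4],ce[i].round(1)) for i in range(1,n) if s[i,4]>=amin]
E
python3 - <<'E'
from h import *
im=cv2.imread("pics/top0.png");c=robot.get_calibration("top")
hsv=cv2.cvtColor(im,cv2.COLOR_BGR2HSV)
H,S,V=cv2.split(hsv)
print("orange",blobs((H<16)&(S>170)&(V>150),15))
for a,ce in blobs((H<16)&(S>170)&(V>150),15): print(a,ce,plane(c,ce,.084).round(4))
m=((H>98)&(H<118)&(S>130)&(V>60)).astype(np.uint8); m[:,:320]=0;m[:,410:]=0;m[:150]=0
cs=cv2.findContours(cv2.morphologyEx(m,cv2.MORPH_CLOSE,np.ones((5,5))),0,2)[0];k=max(cs,key=cv2.contourArea)
P=np.array([plane(c,p[0],.032)[:2] for p in cv2.convexHull(k)],np.float32)
print("tester",cv2.minAreaRect(P))
cr=im[150:270,185:405]; cv2.imwrite("pics/crop0.png",cv2.resize(cr,(792,432),interpolation=cv2.INTER_CUBIC))
E
```

```text
orange [(np.int32(82), array([275.4, 210.9])), (np.int32(88), array([310.6, 248.1])), (np.int32(98), array([230.9, 251.1]))]
82 [275.4 210.9] [0.4366 0.1102 0.084 ]
88 [310.6 248.1] [0.3468 0.0215 0.084 ]
98 [230.9 251.1] [0.3373 0.2149 0.084 ]
tester ((0.47292783856391907, -0.10762347280979156), (0.1070287749171257, 0.14554965496063232), 66.10675048828125)
```

View pics/crop0.png

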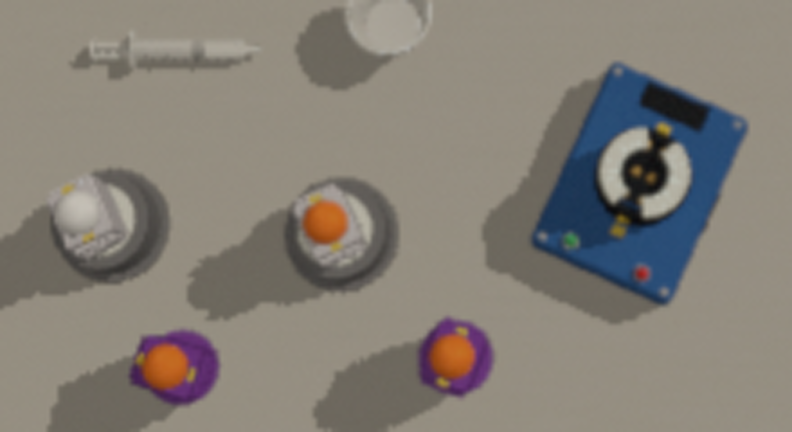

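The crop confirms the layout. The amber lamp's pin axis is at about 23° yaw, and the tester's gaps are at about -24°. I'll add a helper that gives the deltas and move to a hover for a wrist view.

```bash
cat >> h.py <<'E'
from scipy.spatial.transform import Rotation as Ro
def goal(x,y,z,yaw):
    """tool-frame shift (mm) and turn (deg) to TCP x,y,z pointing down, tool y at yaw deg"""
    o=robot.get_obs(); R=Ro.from_rotvec(o['tcp_rot'])
    a=np.radians(yaw); ty=np.array([np.cos(a),np.sin(a),0]); tz=np.array([0,0,-1.])
    G=Ro.from_matrix(np.stack([np.cross(ty,tz),ty,tz],1))
    print("t",o['time'],"shift",(R.inv().apply(np.array([x,y,z])-o['tool_pos'])*1e3).round(1),"turn",np.degrees((R.inv()*G).as_rotvec()).round(1),"q",o['qpos'].round(2),"F",o['wrist_force'].round(1),"T",o['ft_torque'].round(2),"g",o['finger_force'],o['opening'])
E
python3 -c "
from h import *
goal(.40,.06,.26,113)"
```

```text
t 0.1 shift [-352.8 -426.4  -37.6] turn [ -0.1  -0.1 -43.8] q [ 1.03  0.53  1.43 -0.    1.18 -0.18] F [-0.2 -0.3  0.1] T [-0.    0.    0.03] g 0.0 0.08691623100107539
```

```bash
python3 -m handwheel '-350 -426 -38 0 0 -44 100;-350 -426 -38 0 0 -44 100;-350 -426 -38 0 0 -44 100;-350 -426 -38 0 0 -44 100;-350 -426 -38 0 0 -44 100'; python3 -c "
from h import *
goal(.40,.06,.26,113)"
```

```text
time: 0.52
tool_pos: [0.2856, 0.3936, 0.2361]
tcp_rot: [0.379, -3.118, 0.001]
wrist_force: [2.2, -0.0, 0.6]
opening: 0.0874
finger_force: 0.0
t 0.5167 shift [ -31.1 -351.4  -23.7] turn [-0.  -0.1 -9.1] q [ 0.71  0.32  1.75 -0.    1.06 -1.1 ] F [ 2.2 -0.   0.6] T [0.08 0.01 0.02] g 0.0 0.08737444029289042
```

```bash
python3 -m handwheel '-31 -350 -24 0 0 -9 100;-31 -350 -24 0 0 -9 100;-31 -350 -24 0 0 -9 100;-31 -350 -24 0 0 -9 100;-31 -350 -24 0 0 -9 100'; python3 -c "
from h import *
goal(.40,.06,.26,113)"
```

```text
time: 0.93
tool_pos: [0.3502, 0.2017, 0.2502]
tcp_rot: [0.614, -3.081, 0.0]
wrist_force: [1.1, 0.2, -0.4]
opening: 0.0875
finger_force: 0.0
t 0.9333 shift [   8.4 -149.9   -9.8] turn [ 0.  -0.  -0.5] q [ 0.24  0.19  1.92 -0.    1.04 -1.72] F [ 1.1  0.2 -0.4] T [ 0.02  0.03 -0.07] g 0.0 0.08746292053485195
```

```bash
python3 -m handwheel '8 -150 -10 0 0 0 100;8 -150 -10 0 0 0 100;8 -150 -10 0 0 0 100;8 -150 -10 0 0 0 100;8 -150 -10 0 0 0 100'
python3 - <<'E'
from h import *
goal(.40,.06,.26,113)
c=robot.get_calibration("wrist");im=robot.camera("wrist");cv2.imwrite("pics/w1.png",im[:,:,::-1])
np.save("w1.npy",c,allow_pickle=True)
print(c, proj(c,[[.437,.11,.08],[.473,-.108,.0715]]))
E
```

```text
time: 1.35
tool_pos: [0.4032, 0.0576, 0.2607]
tcp_rot: [-0.603, 3.08, -0.004]
wrist_force: [1.2, -0.3, 0.4]
opening: 0.0866
finger_force: 0.0
t 1.35 shift [2.  3.4 0.7] turn [-0.2  0.1 -0.8] q [-0.13  0.17  1.9  -0.    1.07 -2.09] F [ 1.2 -0.3  0.4] T [ 0.04 -0.01 -0.01] g 0.0 0.08663721917317407
{'fx': 334.49117667107737, 'fy': 334.49117667107737, 'cx': 315.77470127062526, 'cy': 198.28964954244717, 'k1': -0.06859611392232881, 'R': array([[-0.37785037,  0.92585893, -0.00378832],
       [ 0.89687511,  0.36703161,  0.246785  ],
       [ 0.22987852,  0.08985015, -0.96906285]]), 't': array([ 0.1006748 , -0.42246711,  0.32908207])} [[350.02064934 225.60065061]
 [152.40589036 179.74632802]]
```

View pics/w1.png

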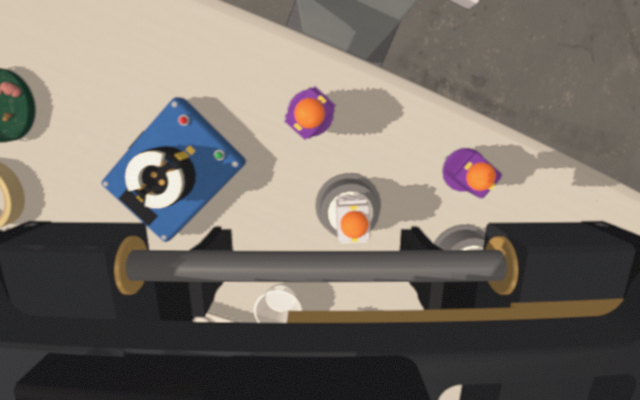

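The wrist view shows the amber lens at (354,224), the socket mouth near (155,180), and yellow dashes on both. Next I'll refine poses from this view.

```bash
cat > m.py <<'E'
from h import *
def run(f,c,lampbox,testbox,zl):
    im=cv2.imread(f);H,S,V=cv2.split(cv2.cvtColor(im,cv2.COLOR_BGR2HSV).astype(int) if 0 else cv2.cvtColor(im,cv2.COLOR_BGR2HSV))
    def box(m,b):
        z=np.zeros(m.shape,np.uint8);z[b[1]:b[3],b[0]:b[2]]=m[b[1]:b[3],b[0]:b[2]];return z
    for a,ce in blobs(box((H<17)&(S>150)&(V>130),lampbox),20): print("lens",a,ce,plane(c,ce,zl+.074).round(4))
    for a,ce in blobs(box((H>=19)&(H<35)&(S>90)&(V>130),lampbox),2): print(" dash",a,ce,plane(c,ce,zl+.069).round(4))
    for a,ce in blobs(box((H>=17)&(H<35)&(S>110)&(V>100),testbox),3): print(" tdash",a,ce,plane(c,ce,.0715).round(4))
    m=box((H>98)&(H<120)&(S>120)&(V>50),testbox)
    k=max(cv2.findContours(cv2.morphologyEx(m,cv2.MORPH_CLOSE,np.ones((5,5))),0,2)[0],key=cv2.contourArea)
    P=np.array([plane(c,p[0],.032)[:2] for p in cv2.convexHull(k)],np.float32)
    print("tester",cv2.minAreaRect(P))
    m=box((S<60)&(V>150),testbox)
    m=box((S<60)&(V>150)&(cv2.drawContours(np.zeros(m.shape,np.uint8),[cv2.convexHull(k)],-1,1,-1)>0),testbox)
    n,l,s,ce=cv2.connectedComponentsWithStats(m); 
    pts=[np.argwhere(l==i)[:,::-1] for i in range(1,n) if s[i,4]>60]; print("lip parts",[len(p) for p in pts])
    h=cv2.convexHull(np.vstack(pts).astype(np.float32)); Q=np.array([plane(c,p[0],.0715)[:2] for p in h],np.float32)
    print("lip",cv2.minEnclosingCircle(Q),cv2.fitEllipse(Q))
E
python3 - <<'E'
from m import *
c=np.load("w1.npy",allow_pickle=True).item()
run("pics/w1.png",c,(325,190,385,250),(95,90,250,245),.008)
E
```

```text
lens 535 [354.2 224.2] [0.4333 0.1131 0.082 ]
 dash 27 [353.1 207.3] [0.4175 0.1054 0.077 ]
 dash 24 [354.2 239.5] [0.4509 0.1215 0.077 ]
 tdash 34 [189.9 149.9] [ 0.4263 -0.0787  0.0715]
 tdash 78 [180.9 155.4] [ 0.4356 -0.086   0.0715]
 tdash 8 [162.9 163.2] [ 0.451  -0.102   0.0715]
 tdash 6 [170.2 169.3] [ 0.4544 -0.0927  0.0715]
 tdash 29 [153.6 174.4] [ 0.4668 -0.1083  0.0715]
 tdash 35 [161.2 182. ] [ 0.4717 -0.0981  0.0715]
 tdash 10 [141.9 187. ] [ 0.4854 -0.117   0.0715]
 tdash 24 [139.3 198.5] [ 0.4993 -0.1164  0.0715]
 tdash 144 [132.3 241. ] [ 0.5519 -0.1116  0.0715]
tester ((0.46945470571517944, -0.10493938624858856), (0.10844525694847107, 0.14842720329761505), 66.0091552734375)
lip parts [780, 754]
lip ((0.47340452671051025, -0.10725963115692139), 0.03261508792638779) ((0.47303521633148193, -0.10740447044372559), (0.06384527683258057, 0.06481128931045532), 29.56016731262207)
```

```bash
python3 -c "
from h import *
goal(.4339,.1133,.15,115.7)"
```

```text
t 1.4 shift [-50.2  37.4 110.3] turn [-0.   0.  -3.5] q [-0.13  0.17  1.9  -0.    1.07 -2.09] F [-1.9  0.9  0.2] T [ 0.08  0.09 -0.04] g 0.0 0.08687636171185817
```

```bash
python3 -m handwheel '-50 37 50 0 0 -3.5 100;-50 37 85 0 0 -3.5 100;-50 37 110 0 0 -3.5 100;-50 37 110 0 0 -3.5 100;-50 37 110 0 0 -3.5 100'
python3 - <<'E'
from h import *
goal(.4339,.1133,.044,115.7)
c=robot.get_calibration("wrist");im=robot.camera("wrist");cv2.imwrite("pics/w2.png",im[:,:,::-1])
np.save("w2.npy",c,allow_pickle=True)
H,S,V=cv2.split(cv2.cvtColor(im,cv2.COLOR_RGB2HSV))
for a,ce in blobs((H<17)&(S>150)&(V>130),100): print("lens",a,ce,plane(c,ce,.082).round(4))
for a,ce in blobs((H>=19)&(H<35)&(S>90)&(V>130),20): print("dash",a,ce,plane(c,ce,.077).round(4))
E
```

```text
time: 1.82
tool_pos: [0.4293, 0.1163, 0.1479]
tcp_rot: [0.709, -3.052, -0.003]
wrist_force: [-0.3, 0.4, 1.2]
opening: 0.087
finger_force: 0.0
t 1.8167 shift [ -3.6  -5.2 103.8] turn [ 0.2 -0.5  0.5] q [ 0.01  0.42  1.94  0.    0.79 -2.01] F [-0.3  0.4  1.2] T [0.07 0.   0.03] g 0.0 0.08695882835166394
lens 1678 [248.  39.] [0.3457 0.0262 0.082 ]
lens 1364 [500.6 155.8] [0.3364 0.2147 0.082 ]
lens 1281 [308.4 215. ] [0.4344 0.1125 0.082 ]
dash 67 [268.1  19.5] [0.3284 0.0317 0.077 ]
dash 56 [229.8  59.8] [0.3623 0.0193 0.077 ]
dash 90 [86.2 95.4] [ 0.4264 -0.0638  0.077 ]
dash 165 [ 68.1 100.1] [ 0.4351 -0.0752  0.077 ]
dash 52 [482.6 138.5] [0.3313 0.1989 0.077 ]
dash 38 [515.3 173.1] [0.3412 0.2345 0.077 ]
dash 72 [308.1 189. ] [0.4184 0.1044 0.077 ]
dash 50 [308.4 238. ] [0.4518 0.1209 0.077 ]
```

```bash
python3 -c "
from h import *
goal(.4347,.1126,.044,116)"
```

```text
t 1.8667 shift [ -2.4  -4.9 105.7] turn [ 0.1 -0.2  0.1] q [ 0.01  0.41  1.94 -0.    0.79 -2.02] F [-0.3 -0.3  0.4] T [0.04 0.03 0.06] g 0.0 0.08730580650160302
```

```bash
python3 -m handwheel '-2.5 -5 20 0 0 0 100;-2.5 -5 50 0 0 0 100;-2.5 -5 75 0 0 0 100;-2.5 -5 75 0 0 0 100'; python3 -c "
from h import *
goal(.4347,.1126,.044,116)"
```

```text
time: 2.2
tool_pos: [0.4358, 0.1115, 0.0746]
tcp_rot: [0.705, -3.058, -0.001]
wrist_force: [0.2, -0.1, 0.9]
opening: 0.087
finger_force: 0.0
t 2.2 shift [ 0.4  1.4 30.6] turn [ 0.1 -0.2 -0. ] q [ 0.    0.57  1.99 -0.    0.59 -2.02] F [ 0.2 -0.1  0.9] T [ 0.11  0.03 -0.03] g 0.0 0.08703697451884329
```

```bash
python3 -m handwheel '0.5 1 20 0 0 0 100;0.5 1 30.5 0 0 0 100;0.5 1 30.5 0 0 0 100;0.5 1 30.5 0 0 0 30;0.5 1 30.5 0 0 0 30' 30; python3 -m handwheel '0 0 0 0 0 0 30;0 0 0 0 0 0 30;0 0 0 0 0 0 30'; python3 -c "
from h import *
goal(.4347,.1126,.044,116)"
```

```text
time: 2.62
tool_pos: [0.4374, 0.1124, 0.0468]
tcp_rot: [-0.706, 3.057, -0.001]
wrist_force: [-0.9, -0.1, -0.9]
opening: 0.0799
finger_force: 0.0
time: 2.87
tool_pos: [0.4365, 0.1124, 0.0455]
tcp_rot: [-0.707, 3.06, -0.001]
wrist_force: [0.2, 0.4, 0.0]
opening: 0.0617
finger_force: 0.0
t 2.8667 shift [1.5 0.9 1.5] turn [-0.   0.1  0. ] q [ 0.    0.63  2.01 -0.    0.5  -2.02] F [0.2 0.4 0. ] T [ 0.07  0.05 -0.02] g 0.0 0.0617302549403188
```

```bash
python3 -m handwheel '1.5 1 1.5 0 0 0 30;1.5 1 1.5 0 0 0 30;1.5 1 1.5 0 0 0 30;1.5 1 1.5 0 0 0 30;1.5 1 1.5 0 0 0 30' 30;python3 -m handwheel '0 0 0 0 0 0 30;0 0 0 0 0 0 30;0 0 0 0 0 0 30'; python3 -c "
from h import *
goal(.4347,.1126,.044,116)"
```

```text
time: 3.28
tool_pos: [0.434, 0.1127, 0.0431]
tcp_rot: [0.707, -3.061, -0.0]
wrist_force: [-0.3, -0.9, 0.5]
opening: 0.0359
finger_force: 30.0
time: 3.53
tool_pos: [0.4341, 0.1127, 0.0431]
tcp_rot: [0.707, -3.061, -0.0]
wrist_force: [-0.2, -0.1, -0.4]
opening: 0.0359
finger_force: 30.0
t 3.5333 shift [-0.5 -0.3 -0.9] turn [ 0. -0.  0.] q [ 0.    0.64  2.01 -0.    0.5  -2.02] F [-0.2 -0.1 -0.4] T [ 0.06  0.07 -0.  ] g 29.999697161838412 0.03590185176844404
```

```bash
python3 -m handwheel '0 0 -30 0 0 0 30;0 0 -70 0 0 0 30;0 0 -105 0 0 0 30;0 0 -105 0 0 0 30' 45
python3 - <<'E'
from h import *
goal(.4732,-.1073,.16,66)
im=robot.camera("wrist");cv2.imwrite("pics/w3.png",im[:,:,::-1])
E
```

```text
time: 3.87
tool_pos: [0.4383, 0.1128, 0.1533]
tcp_rot: [-0.705, 3.049, -0.004]
wrist_force: [1.0, -0.1, -0.8]
opening: 0.0357
finger_force: 45.0
t 3.8667 shift [  65.1 -213.2   -6.3] turn [-0.   0.7 50. ] q [ 0.    0.41  1.93 -0.    0.79 -2.02] F [ 1.  -0.1 -0.8] T [ 0.07 -0.06 -0.03] g 44.99976427294314 0.03574647521313781
```

View pics/w3.png

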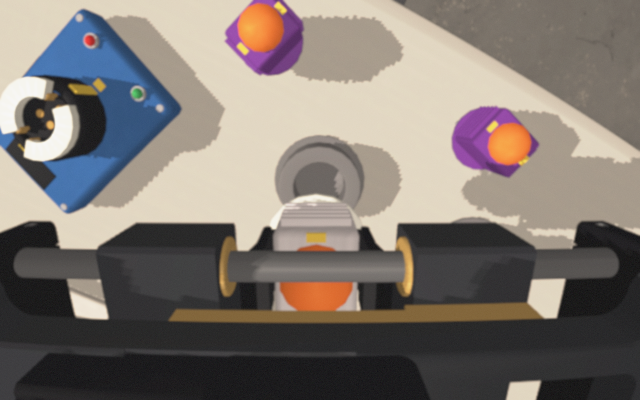

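Lamp lifted. The near head dash is at (316,238), and the empty holder is visible behind it. Moving to the tester.

```bash
python3 -m handwheel '65 -213 -6 0 0 50 30;65 -213 -6 0 0 50 30;65 -213 -6 0 0 50 30;65 -213 -6 0 0 50 30;65 -213 -6 0 0 50 30'; python3 -c "
from h import *
goal(.4732,-.1073,.16,66)"
```

```text
time: 4.33
tool_pos: [0.4659, -0.0944, 0.1524]
tcp_rot: [-0.277, -3.126, -0.002]
wrist_force: [1.0, 1.5, -0.8]
opening: 0.0353
finger_force: 45.0
t 4.3333 shift [ -9.5 -11.4  -7.6] turn [ 0.  -0.2 13.9] q [-0.44  0.44  1.87  0.    0.83 -1.83] F [ 1.   1.5 -0.8] T [ 0.07 -0.01 -0.05] g 44.99300407245755 0.035255678643293785
```

```bash
python3 -m handwheel '-9 -11 -6 0 0 14 30;-9 -11 -6 0 0 14 30;-9 -11 -6 0 0 14 30;-9 -11 -6 0 0 14 30'
python3 - <<'E'
from h import *
goal(.4732,-.1073,.16,66)
c=robot.get_calibration("wrist");im=robot.camera("wrist");cv2.imwrite("pics/w4.png",im[:,:,::-1])
np.save("w4.npy",c,allow_pickle=True)
top=robot.camera("top");cv2.imwrite("pics/top4.png",top[:,:,::-1])
z=robot.get_obs()['tool_pos'][2]
H,S,V=cv2.split(cv2.cvtColor(im,cv2.COLOR_RGB2HSV))
for a,ce in blobs((H>=19)&(H<35)&(S>90)&(V>130),20): print("dash",a,ce,plane(c,ce,z+.034).round(4),plane(c,ce,.0715).round(4))
E
```

```text
time: 4.67
tool_pos: [0.4726, -0.105, 0.1584]
tcp_rot: [-0.643, -3.071, -0.001]
wrist_force: [-0.5, 0.6, -1.2]
opening: 0.0356
finger_force: 45.0
t 4.6667 shift [-1.5 -1.9 -1.6] turn [ 0.  -0.2  0.3] q [-0.45  0.44  1.84  0.    0.86 -1.61] F [-0.5  0.6 -1.2] T [-0.05 -0.01 -0.  ] g 45.00020080246031 0.035575355754756496
dash 91 [313.8 147. ] [ 0.4229 -0.0845  0.1928] [ 0.4328 -0.0897  0.0715]
dash 55 [313.7 157.5] [ 0.4266 -0.0861  0.1928] [ 0.4399 -0.0929  0.0715]
dash 197 [315.6 237.5] [ 0.4569 -0.0986  0.1928] [ 0.4987 -0.1171  0.0715]
```

View pics/w4.png

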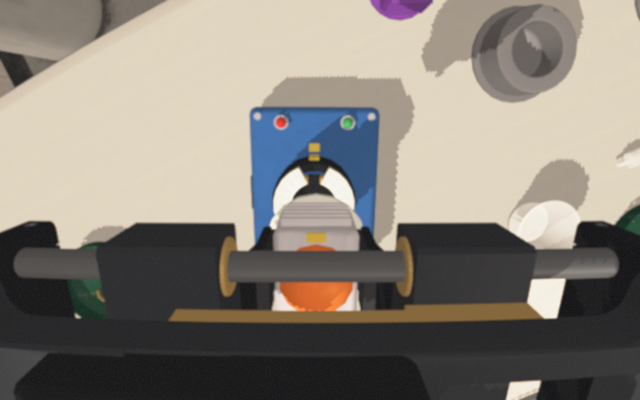

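The lamp sits above the socket, with its near dash at (316,237) and the tester dash at (314,152), so they line up. Next I'll fit the visible lip arc in this same view.

Run:
```python
from h import *
from scipy.optimize import least_squares
c=np.load("w4.npy",allow_pickle=True).item();im=cv2.imread("pics/w4.png")
H,S,V=cv2.split(cv2.cvtColor(im,cv2.COLOR_BGR2HSV))
m=((S<60)&(V>170)).astype(np.uint8);b=np.zeros_like(m);b[155:215,262:368]=m[155:215,262:368]
n,l,s,ce=cv2.connectedComponentsWithStats(b);print(s[1:,:],ce[1:].round(1))
ids=[i for i in range(1,n) if s[i,4]>80]
hull=[]
for i in ids:
    p=np.argwhere(l==i)[:,::-1]
    left=ce[i][0]<314
    for r in range(p[:,1].min()+1,p[:,1].max()):
        x=p[p[:,1]==r][:,0]
        if len(x): hull.append(plane(c,((x.min()-.5) if left else (x.max()+.5),r),.0715)[:2])
h=np.array(hull)
f=lambda q:np.hypot(*(h-q[:2]).T)-q[2]
r=least_squares(f,[.473,-.107,.032],loss='soft_l1',f_scale=.0007);print("free",r.x.round(4),np.std(r.fun).round(5))
r2=least_squares(lambda q:f([*q,.0324]),[.473,-.107],loss='soft_l1',f_scale=.0007);print("fixed R",r2.x.round(4),abs(r2.fun).mean())
# yaw from left/right blue edges and front edge
B=((H>98)&(H<120)&(S>120)&(V>50))
L=[];Rr=[]
for r in range(125,200,3):
    x=np.where(B[r,235:395])[0]+235; L.append(plane(c,(x.min()-.5,r),.032)[:2]);Rr.append(plane(c,(x.max()+.5,r),.032)[:2])
for e in(L,Rr):
    v=cv2.fitLine(np.array(e,np.float32),cv2.DIST_HUBER,0,1e-4,1e-4).ravel();print("edge yaw",np.degrees(np.arctan2(v[1],v[0])),v[2:])
```

```text
[[ 273  168   83   47 2175]
 [ 284  210   64    3  131]
 [ 286  214    2    1    2]
 [ 289  214    2    1    2]
 [ 293  214    1    1    1]
 [ 295  214    1    1    1]
 [ 299  214    1    1    1]
 [ 301  214    8    1    8]
 [ 310  214    4    1    4]
 [ 315  214    2    1    2]
 [ 318  214    4    1    4]
 [ 323  214   26    1   26]] [[313.3 192.9]
 [316.5 211.5]
 [286.5 214. ]
 [289.5 214. ]
 [293.  214. ]
 [295.  214. ]
 [299.  214. ]
 [304.5 214. ]
 [311.5 214. ]
 [315.5 214. ]
 [319.5 214. ]
 [335.5 214. ]]
free [ 0.4721 -0.1096  0.0296] 0.00031
fixed R [ 0.4743 -0.1076] 0.00027652878378478654
edge yaw -24.850477 [ 0.43113825 -0.14826037]
edge yaw -23.92091 [ 0.46886802 -0.04702716]
```

Run:
```python
from h import *
from scipy.optimize import least_squares
c=np.load("w4.npy",allow_pickle=True).item();im=cv2.imread("pics/w4.png")
H,S,V=cv2.split(cv2.cvtColor(im,cv2.COLOR_BGR2HSV))
m=(S<60)&(V>170)
h=[]
for r in range(171,197):
    x=np.where(m[r,262:368])[0]+262
    h+= [plane(c,(x.min()-.5,r),.0715)[:2],plane(c,(x.max()+.5,r),.0715)[:2]]
    if r%6==0: print(r,x.min(),x.max())
h=np.array(h);f=lambda q:np.hypot(*(h-q[:2]).T)-q[2]
r=least_squares(f,[.473,-.107,.032],loss='soft_l1',f_scale=.0007);print("free",r.x.round(4),np.std(r.fun).round(5))
r2=least_squares(lambda q:f([*q,.0324]),[.473,-.107],loss='soft_l1',f_scale=.0007);print("fixed R",r2.x.round(4),abs(r2.fun).mean())
# lamp head front face columns at same image -> lamp y centring
for r in (225,235,242):
    print(r,im[r,262:370:6].tolist()[:0], [int(v) for v in V[r,258:372:4]])
goal(.4732,-.1073,.16,66)
```

```text
174 287 340
180 281 346
186 278 349
192 275 352
free [ 0.4731 -0.1077  0.0313] 0.00019
fixed R [ 0.4747 -0.1084] 0.0003306692584567308
225 [] [175, 172, 153, 220, 245, 147, 178, 180, 182, 180, 181, 180, 181, 180, 181, 181, 178, 178, 180, 179, 179, 181, 180, 174, 152, 208, 153, 156, 158]
235 [] [163, 29, 28, 36, 136, 169, 180, 183, 181, 179, 182, 180, 193, 201, 199, 200, 200, 187, 177, 176, 175, 172, 170, 173, 174, 138, 39, 27, 32]
242 [] [45, 29, 29, 35, 135, 171, 183, 185, 181, 183, 182, 180, 189, 192, 192, 194, 195, 190, 182, 183, 183, 180, 182, 186, 182, 138, 36, 29, 29]
t 4.7667 shift [-1.6 -2.6 -1.2] turn [ 0.  -0.2  0.4] q [-0.45  0.44  1.84  0.    0.86 -1.61] F [-0.4  0.2 -1.5] T [0.03 0.01 0.01] g 44.99986267648637 0.035543384360553654
```

```bash
python3 -m handwheel '-0.3 -1.8 20 0 0 0.5 30;-0.3 -1.8 42 0 0 0.5 30;-0.3 -1.8 42 0 0 0.5 30;-0.3 -1.8 42 0 0 0.5 30'
python3 - <<'E'
from h import *
goal(.4726,-.1067,.1,66)
c=robot.get_calibration("wrist");im=robot.camera("wrist");cv2.imwrite("pics/w5.png",im[190:330,180:460,::-1].repeat(2,0).repeat(2,1)[:, :])
cv2.imwrite("pics/w5.png",im[100:330,180:460,::-1].repeat(2,0).repeat(2,1))
np.save("w5.npy",c,allow_pickle=True)
z=robot.get_obs()['tool_pos'][2]
H,S,V=cv2.split(cv2.cvtColor(im,cv2.COLOR_RGB2HSV))
for a,ce in blobs((H>=19)&(H<35)&(S>90)&(V>130),20): print("dash",a,ce,plane(c,ce,z+.034).round(4))
E
```

```text
time: 5.1
tool_pos: [0.4722, -0.1058, 0.1169]
tcp_rot: [-0.657, -3.068, -0.001]
wrist_force: [-0.1, -0.1, -1.0]
opening: 0.0358
finger_force: 45.0
t 5.1 shift [-0.8 -0.7 16.9] turn [ 0.  -0.2 -0.2] q [-0.45  0.51  1.88 -0.    0.75 -1.6 ] F [-0.1 -0.1 -1. ] T [-0.03 -0.02 -0.01] g 44.99989802017808 0.03578719377843466
dash 106 [314.4 153. ] [ 0.4249 -0.0856  0.1518]
dash 88 [314.  165.5] [ 0.4292 -0.0877  0.1518]
dash 197 [315.6 237.4] [ 0.4564 -0.0992  0.1518]
```

View pics/w5.png

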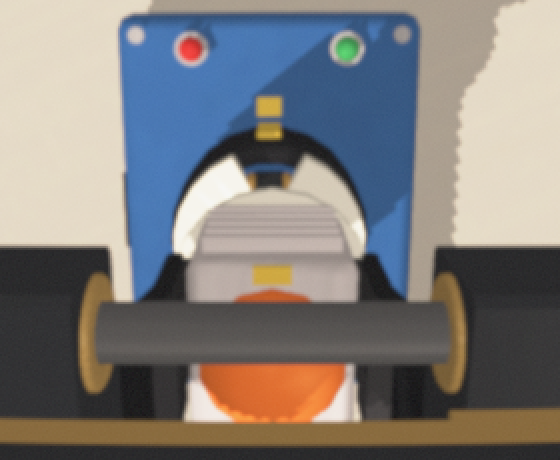

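The crop shows the lamp just above the mouth: pin gap ahead, tester dash at column 314 and lamp dash at 315.6, so about 1 mm is left to correct. Correcting and descending.

```bash
python3 -m handwheel '-0.5 -1 0 0 0 0 30;-0.5 -1 6 0 0 0 30;-0.5 -1 12 0 0 0 30;-0.5 -1 18 0 0 0 30;-0.5 -1 18 0 0 0 30'; python3 -c "
from h import *
goal(.4726,-.1067,.085,66)"
```

```text
time: 5.57
tool_pos: [0.4728, -0.1079, 0.0988]
tcp_rot: [-0.661, -3.069, -0.001]
wrist_force: [0.4, 0.6, -1.5]
opening: 0.0356
finger_force: 45.0
t 5.5667 shift [ 0.7  1.1 13.8] turn [ 0.  -0.1 -0.3] q [-0.46  0.55  1.89 -0.    0.71 -1.6 ] F [ 0.4  0.6 -1.5] T [ 0.01 -0.05  0.02] g 44.99987293034792 0.0355667601588611
```

No contact, so the base is inside the bore. Pushing on to about 8 mm of press.

```bash
python3 -m handwheel '0 0 3 0 0 0 30;0 0 6 0 0 0 30;0 0 9 0 0 0 30;0 0 12 0 0 0 30;0 0 12 0 0 0 30'; python3 -c "
from h import *
goal(.4726,-.1067,.085,66)"
```

```text
time: 5.98
tool_pos: [0.4736, -0.1083, 0.088]
tcp_rot: [0.661, 3.071, -0.0]
wrist_force: [-0.8, 0.8, 8.1]
opening: 0.0356
finger_force: 45.0
t 5.9833 shift [1.6 1.  3. ] turn [-0.   0.  -0.3] q [-0.46  0.57  1.9  -0.    0.68 -1.6 ] F [-0.8  0.8  8.1] T [0.14 0.28 0.06] g 44.99961250461638 0.03561116473777502
```

```bash
python3 -m handwheel '0 0 2 0 0 0 30;0 0 4 0 0 0 30;0 0 4 0 0 0 30;0 0 4 0 0 0 30'; python3 -c "
from h import *
goal(.4726,-.1067,.085,66)"
```

```text
time: 6.32
tool_pos: [0.4736, -0.1083, 0.0852]
tcp_rot: [0.661, 3.071, -0.0]
wrist_force: [-2.2, 0.4, 13.5]
opening: 0.0356
finger_force: 45.0
t 6.3167 shift [1.6 1.1 0.2] turn [-0.   0.  -0.3] q [-0.46  0.57  1.9  -0.    0.67 -1.6 ] F [-2.2  0.4 13.5] T [ 0.16  0.47 -0.01] g 44.999718787148595 0.03563597219051871
```

```bash
python3 -m handwheel '0 0.2 0 0 0 7 30;0 0.3 0 0 0 14 30;-0.1 0.5 0 0 0 21 30;-0.2 0.7 0 0 0 28 30;-0.2 0.8 0 0 0 35 30'; python3 -c "
from h import *
goal(.4736,-.1083,.085,66-92)"
```

```text
time: 6.73
tool_pos: [0.4738, -0.1081, 0.0852]
tcp_rot: [1.561, 2.726, -0.002]
wrist_force: [-3.4, -0.7, 12.8]
opening: 0.0355
finger_force: 45.0
t 6.7333 shift [-0.1 -0.3  0.2] turn [ 0.   0.1 56.4] q [-0.45  0.57  1.9  -0.    0.67 -0.98] F [-3.4 -0.7 12.8] T [-0.06  0.68  0.01] g 44.99497250653803 0.035548323692725425
```

```bash
python3 -m handwheel '0 0.2 0 0 0 7 30;0 0.3 0 0 0 14 30;-0.1 0.5 0 0 0 21 30;-0.2 0.7 0 0 0 28 30;-0.2 0.8 0 0 0 35 30'; python3 -m handwheel '0 0.2 0 0 0 6 30;0 0.3 0 0 0 12 30;-0.1 0.4 0 0 0 18 30;-0.1 0.4 0 0 0 20 30;-0.1 0.4 0 0 0 20 30'; python3 -c "
from h import *
goal(.4736,-.1083,.085,66-92)"
```

```text
time: 7.15
tool_pos: [0.474, -0.1079, 0.0852]
tcp_rot: [2.307, 2.132, -0.003]
wrist_force: [-5.4, -2.7, 14.8]
opening: 0.0358
finger_force: 45.0
time: 7.57
tool_pos: [0.4738, -0.108, 0.0852]
tcp_rot: [-2.638, -1.705, 0.004]
wrist_force: [-6.1, -2.2, 16.1]
opening: 0.0355
finger_force: 45.0
t 7.5667 shift [-0.4 -0.1  0.2] turn [-0.1  0.1  1.8] q [-0.45  0.57  1.9  -0.    0.67 -0.03] F [-6.1 -2.2 16.1] T [-0.55  1.32  0.15] g 45.00873905606568 0.035493897856029764
```

```bash
python3 -m handwheel '-0.2 -0.3 0 0 0 2 30;-0.4 -0.6 0 0 0 4 30;-0.4 -0.8 0 0 0 4 30;-0.4 -0.8 0 0 0 4 30;-0.4 -0.8 0 0 0 4 30'
python3 - <<'E'
from h import *
goal(.4736,-.1083,.085,66-92)
im=robot.camera("wrist");cv2.imwrite("pics/w6.png",im[:,:,::-1])
E
```

```text
time: 7.98
tool_pos: [0.4735, -0.1079, 0.0852]
tcp_rot: [2.695, 1.614, -0.003]
wrist_force: [-4.9, -0.7, 16.0]
opening: 0.0358
finger_force: 45.0
t 7.9833 shift [-0.3  0.3  0.2] turn [-0.   0.1 -2.2] q [-0.45  0.57  1.9  -0.    0.67  0.04] F [-4.9 -0.7 16. ] T [-0.3   1.01  0.23] g 45.013299034908414 0.03577697794976531
```

View pics/w6.png

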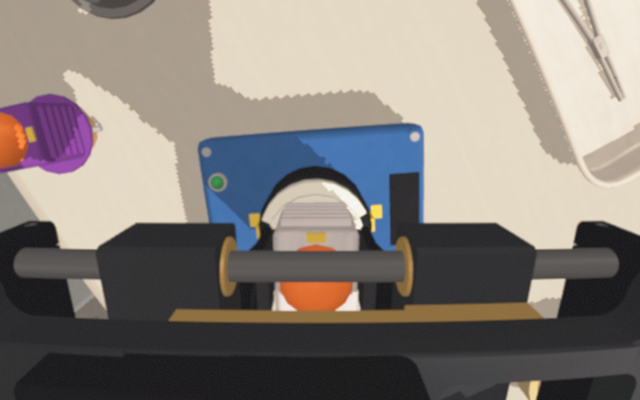

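The lamp is seated, with its dashes about a quarter turn from the tester's gap dashes. The torque has risen to 0.23 N m, which means it is on the turn stop, and the 16 N push means it is on the press stop. Handing in.

```bash
python3 -c "
from cell import robot
print(robot.hand_in())"
```

```text
the job is handed in; nothing more can be done
None
```

I handed in the job with the amber lamp still gripped in the tester, pushed against the press stop and turned clockwise to the turn stop as read from wrist force and torque; no pass/fail result came back.

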